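# Swing down a bench cabinet's hatch with a hook rod

### The arm

A 6-joint arm with a two-finger parallel gripper is mounted at the origin on a cart in front of the work surface, level with it; the furniture and walls round the work are solid. World frame = base frame: x ahead of the robot, y to its left, z up, the work surface at z = 0. Lengths are in m, angles in rad, forces in N, time in s.
With the tool pointing down it reaches from about 0.35 to 0.975 m from the base axis. Payload 4.9 kg.
Tool frame: the origin (TCP) lies at the very end of the fingers, on their centre line; the grasp point (between the pads) lies 19 mm behind it (pinch_z is the distance from the TCP to the grasp point, in m); z points along the fingers, y is the line along which they close (so a half turn about z gives the same grasp; the last joint's range is limited). The gripper opens to 85 mm and grips with 20 to 120 N. Pads are 22 mm wide; open, the fingers measure 114 mm over their backs; the gripper's body (76 mm by 85 mm) begins 54 mm behind the grasp point. The pads swing forward as they close: fully open they stand 13 mm farther back than shut.
Start: joints at [-1.288, 0.053, 1.613, -0, 1.476, -0.119], TCP at [0.244, -0.575, 0.206] pointing down, gripper open.
Joint ranges: [-3.01, 3.01], [-1.01, 2.22], [0.06, 2.58], [-1.02, 4.17], [0.09, 2.62], [-3.14, 3.14]. Speed limits (rad/s): [2.57, 2.57, 3.14, 3.14, 3.14, 3.14].

### API

Orientations are given as a unit quaternion [w, x, y, z].
In Python, from plant import * gives the robot as it stands. The module is installed in compiled form; this text tells all that it offers.
- The arm moves only by the tool play_rows, never from a script. Its arguments are lists of equal length, an entry for each row: "linear": the shift along the world's x, y, z in m, a list of three; "turn": the turn about the world's z in degrees. A call has 1 to 8 rows; each row shifts and turns the commanded pose from where the row before left it; what a row does not reach is not made up. A row lasts 1/8 s, in which the tool goes at most 62.5 mm and 10.7 degrees, less where a joint would pass 70% of its speed; a pose out of reach is approached as far as the arm can. A call is refused whole if a number of a shift passes 0.0625 or a number of a turn 10.7, either way. A call with a gripper value outside its range is refused whole. "hand" is the finger opening in m, from 0 to 0.0854, set as the call begins (left out, the last holds). The fingers move at their own pace and stop on an object; the grip force is fixed at half the most. Time passes only in rows, so rows that do not move let the fingers close. It gives the time, the measured TCP pose, the force, the opening and the grip force at its end, in the units of the state.
- state(): the state, without advancing time (a new reading comes with each control period).
- grab_frame(name): name is "scene" or "top" or "wrist"; returns the picture (400x640x3 uint8, red, green, blue); there is no depth.
- camera_info(name): a dict with "camera_matrix" (3x3 intrinsics, pixels), "origin" and "attitude" of the camera in the world; the wrist camera has in their place "mount" (4x4, takes a point from camera to tool coordinates, whose origin is the TCP and whose axes are the flange's). Camera axes: x right, y down, z forward; pixel columns grow to the right and rows downward; lengths in m; the calibration is good to about 2 mm. The wrist camera is an equidistant fisheye: a pixel r from the principal point sees the ray r / f radians off the axis. A picture is of the moment at which its call begins: read the wrist's pose just before it. camera_info takes no time and is no camera call.
- job_done(): hands the job in; it is judged then, once.
Trained networks look in the newest picture that a camera, given by its name, has taken for a name from the list of things; names that differ only in an ending like _2 or _b are one class to them, and where a whole thing is asked for, a point or a joint stands for the part that bears it (a point fixed in the world has none). Each returns a list of dicts, best first, with "p" (0 to 1); they miss things now and then, are a little off and sometimes report something else, mostly with a low value. They report only what shows in the picture. A call takes as long as a camera call. They do not tell look-alikes from the thing itself.
- trace(camera, thing): "region" (400x640 bool, what is visible of it) and "location" ([column, row] in pixels, amid what is visible of it).
The state is a dict: "time": time; "joint_pos": joint angles; "joint_vel": joint speeds; "joint_efforts": joint torques, N m; "tool_pos": TCP position; "tool_rot": TCP orientation; "contact_force": force on the tool from outside, world axes, zero at the start; "ft_torque": the same for the moment, N m; "gripper_width": opening from 0.0 (shut) to 1.0 (fully open); "grasp_force": force on a finger pad.
Only numpy, scipy, OpenCV 4.12 (cv2) and the standard library are available. Lean on these libraries where they do the work, as an engineer would, in place of code of your own. Each camera call takes 0.05 s, during which the arm holds its last target. There are 200 camera calls.

### The job

Open the hatch high on the front of the white bench cabinet with the hook rod: take the rod from its slanted rest, hook it into the wire eye on top of the shut hatch, and swing the hatch down all the way to its stop, keeping the hook in the eye until it is there and never touching the hatch with the gripper or arm. Then unhook the rod and lay it back in its rest, fully seated as it was found and let go. Do not knock anything else about.

Things in the scene. Friction and masses are not known exactly. Their poses are not given: they have to be found in the camera images.
- rod_grip (a point): Centre of the loose hook rod's handle, a grey square bar 120 mm long, 20 x 20 mm thick with black bands. x runs along the rod to the hook, z is the rod's upper side. A guard disc of 44 mm radius closes the handle's hook end, x = 60 to 64 mm; a 9 mm steel neck runs on to the crook. 0.12 kg; mass centre about 22 mm from here toward the hook.
- rod_crook (a point): The sharp bend where the neck (9 mm thick) ends, at x = 125 mm from rod_grip. From here a straight prong 34 mm long and 9 mm thick runs back under the neck in the rod's x-z plane, at 60 degrees to the neck: it hangs straight down while the rod slopes 30 degrees with its hook end up. Axes as rod_grip.
- rod_tip (a point): Centre of the rounded end of the prong (4.5 mm radius), at x = 108, y = 0, z = -29 mm from rod_grip in the rod's frame.
- rest_seat (a point): Where the handle's centre lies when the rod is home in its rest, 130 mm above the worktop. x is level toward the side where the hook end goes, y across, z up; the seated rod slopes 30 degrees over x, hook end up. It may lie up to 8 mm farther up the slope and is still well seated.
- rod_rest: Fixed aluminium rest, base 150 x 85 mm, left of the cabinet; origin 130 mm under rest_seat. Two forks (8 mm), 47 mm either side of the seat along the rod, open at right angles to the rod on its upper side: 2.5 mm play a side, flared mouths rising 12 mm above the handle's centre line, 86 mm of handle free between. A stop plate 0.5 mm past the handle's low end rises 2 mm above its centre line.
- cabinet: Fixed white bench cabinet, 110 deep (x), 180 wide (y), 280 mm high; origin at the centre of its underside, front faces its -x. Vent slots low in front, the hatch above them.
- hatch (a joint): Angle of the cabinet's drop-front hatch about its lower edge: 0 shut (upright), grows as its top swings toward the front and down, 1.1 rad at its stop, which is fully open. It may start up to 0.1 rad ajar. A stiff hinge keeps it where it is left; about 2 N at the eye move it.
- hatch_hinge (a point): Middle of the hatch's hinge line, which runs along y, 170 mm above the worktop. The hatch is 8 mm thick, 172 mm wide, and its top edge lies 110 mm from this line. Axes turn with the hatch: x into the cabinet when shut, z from the hinge to the eye.
- hatch_eye (a point): Middle of the cross bar of the steel wire eye that stands up from the hatch's top edge, 146 mm from the hinge line. The bar runs along y, wire 7 mm thick; the opening under it is 41 mm wide and 32 mm high, open through from front to back. Axes as hatch_hinge: x from front to back of the shut hatch. The cabinet's roof lies 36 mm under the bar.
- tub: Loose round clear tub with a lid, 108 mm across, 124 mm high; origin under its centre. A bystander.
- tip_box: Loose blue box with clear top, 89 x 122 x 73 mm; origin under its centre. A bystander.
- wash_bottle: Loose white wash bottle with a red cap, 92 x 65 x 207 mm; origin under its centre. A bystander.
- timer: Loose white timer lying flat, 62 x 68 x 21 mm; origin under its centre. A bystander.
- marker_red: Loose marker pen lying flat, 124 x 13 x 15 mm; origin under its centre. A bystander.
- tape_roll: Loose tape roll lying flat, 60 mm across, 19 mm high; origin under its centre. A bystander.
There are look-alikes about, which are no part of the job. What is shaped like the rod_rest but pink is not meant.

How it is judged:
On the way, in this order (a step that is already met when the one before it is completed fails the run):
1. the hook's prong reaches down behind the eye's bar, through the eye's width, while the hatch is still nearly shut (under 0.3 rad) (value of joint hatch below 0.3 rad and z of rod_tip in the frame of hatch_eye between -0.04 and -0.004 m and x of rod_tip in the frame of hatch_eye between -0.002 and 0.035 m and y of rod_tip in the frame of hatch_eye between -0.024 and 0.024 m), for 0.1 s.
2. the hatch is down at its stop (over 1.0 rad) with the prong still in the eye (its end within 45 mm of the bar's middle) (value of joint hatch above 1 rad and distance between rod_tip and hatch_eye below 0.045 m), for 0.1 s.
At the end, for the whole second after the job is handed in: The hatch stands open at its stop (over 1.0 of 1.1 rad) and the rod lies still in both forks of its rest: handle centre within 12 mm of the seat, sloping 30 degrees within 5, across the forks within 0.1 rad, hook end up (value of joint hatch above 1 rad and distance between rod_grip and rest_seat below 0.012 m and horizontal distance between rod_tip and rest_seat above 0.07 m and angle between rod_grip's own z axis and vertical between 0.435 and 0.61 rad and angle between the y axis of rod_grip and the y axis of rest_seat, either way round below 0.1 rad and x of rod_tip in the frame of rest_seat above 0.07 m and linear speed of hook_rod below 0.02 m/s); the robot touches nothing.
It fails at once if the gripper or arm touches the hatch (contact force between any of the fingers, the arm and hatch above 1 N).
It fails at once if a bystander is moved more than 40 mm (distance of any of tub, tip_box, wash_bottle, timer, marker_red, tape_roll from where it was at the start of the episode above 0.04 m).
It also fails if it takes over 61 s, if anything falls off the work surface, if the arm or the gripper's body presses on something with over 40 N, if the wrist force passes 120 N, or if a joint passes its speed limit or range.

## Working session

There is one attempt and no reset: what is moved stays moved. The work goes in short steps, Python scripts to look and compute and a tool call to move; the robot and the scene stay as the last step left them, time stands still between calls to the robot, and variables do not carry over. Pictures are saved under pics/ and viewed, at most 10 in all, crops included, and the job is handed in when it is done.

Besides the shell and the picture viewer there is one more tool, called after "Request:" as name(argument=value, ...), one argument or row to a line, values as JSON. play_rows: Moves the arm, as the interface text tells. Its arguments: {"type":"object","properties":{"linear":{"type":"array","items":{"type":"array","items":{"type":"number"}}},"turn":{"type":"array","items":{"type":"number"}},"hand":{"type":"number"}},"required":["linear","turn"]}

```bash
mkdir -p pics
cat > h.py <<'E'
from plant import *
import numpy as np, cv2
from scipy.spatial.transform import Rotation as R
E
python3 - <<'E'
from h import *
s=state();print(s)
for c in("scene","top","wrist"):
    print(c,camera_info(c))
    im=grab_frame(c);cv2.imwrite(f"pics/{c}0.png",im[:,:,::-1])
    for t in("rod_grip","rod_crook","rod_tip","rod_rest","cabinet","hatch_eye","hatch_hinge","hatch"):
        for d in trace(c,t)[:2]: print(c,t,round(d["p"],2),np.round(d["location"],1),d["region"].sum())
a=cv2.imread("pics/scene0.png");b=cv2.imread("pics/top0.png")
E
```

```text
{'time': 0.0, 'joint_pos': array([-1.28798178e+00,  5.33578568e-02,  1.61432365e+00, -1.29898502e-05,
        1.47603685e+00, -1.19001306e-01]), 'joint_vel': array([ 2.02093443e-04, -4.01291150e-04,  9.91115066e-04, -9.67224691e-06,
        5.72833744e-05, -3.72639723e-04]), 'joint_efforts': array([-4.00331346e-04, -3.93683052e+01, -3.70174956e+01, -1.10913165e-04,
        7.02421035e-03, -4.46780874e-06]), 'tool_pos': array([ 0.24423059, -0.57454482,  0.20464477]), 'tool_rot': array([-1.05875769e-03,  9.79885119e-01,  1.99559573e-01, -9.34005876e-05]), 'contact_force': array([-0.13775429,  0.3875267 , -0.16844656]), 'ft_torque': array([ 0.04170983,  0.00183294, -0.03575104]), 'grasp_force': 0.0, 'gripper_width': 0.9997872871625872}
scene {'camera_matrix': array([[432.68460525,   0.        , 319.36253366],
       [  0.        , 432.68460525, 199.50155512],
       [  0.        ,   0.        ,   1.        ]]), 'origin': array([-0.26541735, -0.53209973,  1.24727037]), 'attitude': array([-0.31786451,  0.81561015, -0.44700272,  0.18420318])}
scene rod_grip 0.83 [254.  175.6] 299
scene rod
[... 717 characters left out ...]
t 0.64 [442.9 215. ] 1082
top cabinet 0.92 [323.2 142.3] 3722
top hatch_eye 0.81 [322.  163.9] 644
top hatch_hinge 0.55 [324.3 160.2] 647
top hatch 0.67 [318.7 161.5] 697
wrist {'camera_matrix': array([[309.70691629,   0.        , 316.14934204],
       [  0.        , 309.70691629, 197.39292183],
       [  0.        ,   0.        ,   1.        ]]), 'mount': array([[ 1.17760820e-03, -9.54323556e-01, -2.98772762e-01,
         7.68815045e-02],
       [ 9.99999305e-01,  1.14282671e-03,  2.91127382e-04,
        -3.93771398e-04],
       [ 6.36157743e-05, -2.98772897e-01,  9.54324238e-01,
        -1.67366741e-01],
       [ 0.00000000e+00,  0.00000000e+00,  0.00000000e+00,
         1.00000000e+00]])}
```

View pics/scene0.png

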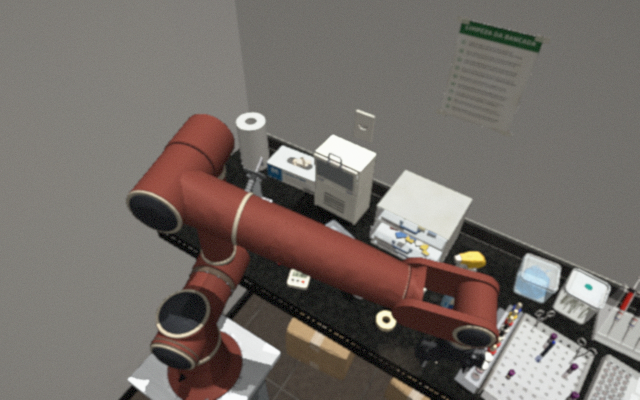

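View pics/top0.png

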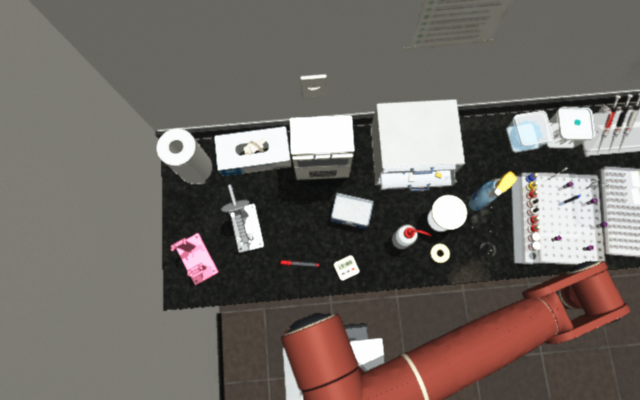

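The top view shows the rod at about (238,210) on a pale rest, with the hook end up (+x). The cabinet is at (322,150) and its eye bar at about (322,157). The pink decoy is at (195,258). The scene view is partly blocked by the arm.

```bash
cat >> h.py <<'E'
def ray(c,uv,pose=None):
    i=camera_info(c);K=i["camera_matrix"];u=np.array([(uv[0]-K[0,2])/K[0,0],(uv[1]-K[1,2])/K[1,1]])
    if c!="wrist":
        q=i["attitude"];M=R.from_quat(np.r_[q[1:],q[0]]).as_matrix();return np.array(i["origin"]),M@np.r_[u,1]
    th=np.linalg.norm(u);d=np.r_[u/th*np.sin(th),np.cos(th)];p,q=pose;M=R.from_quat(np.r_[q[1:],q[0]]).as_matrix();T=i["mount"]
    return p+M@T[:3,3],M@T[:3,:3]@d
def atz(c,uv,z,pose=None):
    o,d=ray(c,uv,pose);return o+d*(z-o[2])/d[2]
def project(c,P,pose=None):
    i=camera_info(c);K=i["camera_matrix"];P=np.atleast_2d(P)
    if c!="wrist":
        q=i["attitude"];M=R.from_quat(np.r_[q[1:],q[0]]).as_matrix();X=(P-i["origin"])@M;v=X[:,:2]/X[:,2:]
    else:
        p,q=pose;M=R.from_quat(np.r_[q[1:],q[0]]).as_matrix();T=i["mount"]
        X=((P-p)@M-T[:3,3])@T[:3,:3];r=np.linalg.norm(X[:,:2],axis=1,keepdims=True);v=X[:,:2]/r*np.arctan2(r,X[:,2:])
    return v*[K[0,0],K[1,1]]+K[:2,2]
E
python3 - <<'E'
from h import *
print("grip",atz("top",(240,214),.14),"hook tip",atz("top",(230,186),.19),"eye",atz("top",(322,157),.31),"scene",atz("scene",(333,157),.31))
for uv in((290,118),(353,117),(293,152),(352,151)):print("roof",atz("top",uv,.28))
print("rest",atz("top",(247,228),.02))
a=cv2.imread("pics/top0.png");
c1=cv2.resize(a[170:270,200:280],None,fx=5,fy=5,interpolation=2);c2=cv2.resize(a[110:190,280:360],None,fx=5,fy=5,interpolation=2)
o=np.zeros((500,800,3),'u1');o[:,:400]=c1;o[:400,400:]=c2;cv2.imwrite("pics/c1.png",o)
E
```

```text
grip [0.56643975 0.24928125 0.14      ] hook tip [0.64442907 0.26678293 0.19      ] eye [ 0.67108571 -0.01477914  0.31      ] scene [ 0.67059686 -0.01386016  0.31      ]
roof [0.80832357 0.0667919  0.28      ]
roof [ 0.79506177 -0.11647041  0.28      ]
roof [0.70349441 0.06582035 0.28      ]
roof [ 0.69143248 -0.10279241  0.28      ]
rest [0.54285861 0.24852342 0.02      ]
```

View pics/c1.png

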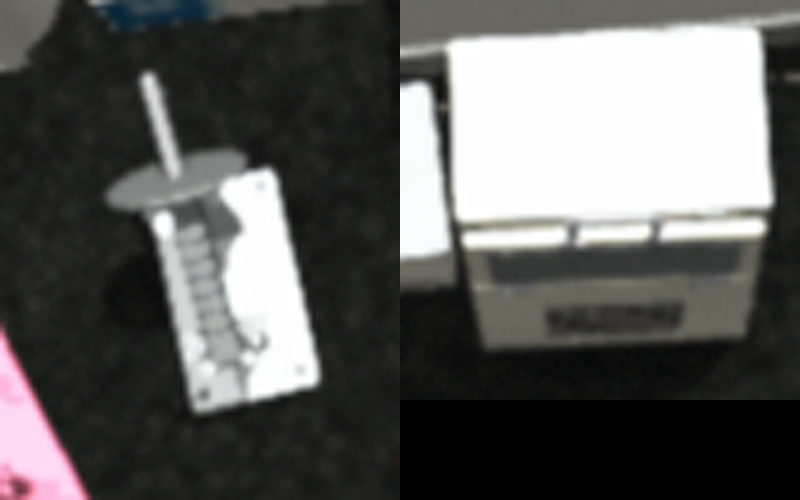

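Request:
play_rows(
  linear=[
    [0,0,0.05],
    [0.02,0.03,0.05],
    [0.035,0.05,0.05],
    [0.035,0.055,0.05],
    [0.035,0.055,0.04],
    [0.035,0.055,0.01],
    [0.035,0.055,0],
    [0.035,0.055,0],
  ],
  turn=[0,0,-4,-4,-4,-4,-4,-3],
  hand=0.0854,
)

```text
time: 2.35
tool_pos: [0.4484, -0.2595, 0.4262]
tool_rot: [0.0, 1.0, -0.001, 0.001]
contact_force: [0.3, -0.6, -0.0]
gripper_width: 0.999
grasp_force: 0.0
```

Request:
play_rows(
  linear=[
    [0.02,0.055,0],
    [0.02,0.055,0],
    [0.02,0.055,0],
    [0.01,0.045,0],
    [0,0,0],
    [0,0,0],
  ],
  turn=[0,0,0,0,0,0],
)

```text
time: 3.1
tool_pos: [0.5176, -0.0515, 0.4257]
tool_rot: [0.0, 1.0, 0.0, -0.0]
contact_force: [0.2, 0.2, -0.6]
gripper_width: 1.003
grasp_force: 0.0
```

Run:
```python
from h import *
import pickle
s=state();pose=(s["tool_pos"],s["tool_rot"]);print(s["time"],pose,s["contact_force"])
im=grab_frame("wrist");cv2.imwrite("pics/w1.png",im[:,:,::-1]);pickle.dump(pose,open("pose1.pkl","wb"))
for t in("hatch_eye","hatch","cabinet"):
    for d in trace("wrist",t)[:2]: print(t,round(d["p"],2),np.round(d["location"],1),d["region"].sum())
```

```text
3.1 (array([ 0.51755882, -0.05151612,  0.42573126]), array([ 2.44329406e-04,  9.99999942e-01,  2.34879710e-04, -2.34309292e-05])) [ 0.20065892  0.17538061 -0.61465302]
hatch_eye 0.59 [284.1  26.8] 3520
hatch 0.91 [287.7  23.8] 3590
cabinet 0.9 [287.9  22.1] 7734
cabinet 0.41 [324.8 211.1] 1042
```

View pics/w1.png

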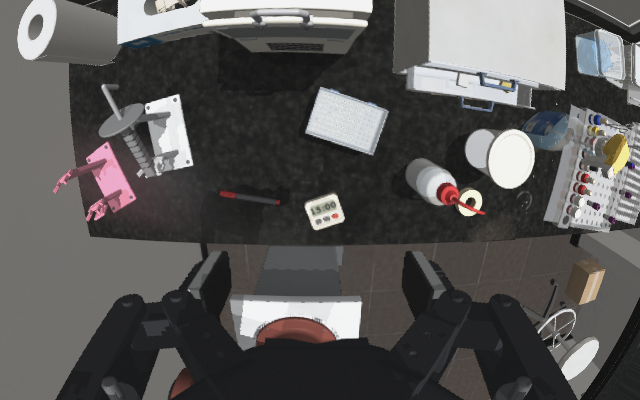

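The wrist view shows the rod crook at about (104,87), the disc at (121,121) and the handle running to about (150,175). The eye is at the top edge, about (285,17). I'll take one view between the two.

Request:
play_rows(
  linear=[
    [0.02,0.05,0.01],
    [0.02,0.06,0.01],
    [0.01,0.06,0],
    [0,0,0],
    [0,0,0],
  ],
  turn=[0,0,0,0,0],
)

```text
time: 3.92
tool_pos: [0.5673, 0.1165, 0.4453]
tool_rot: [0.0, 1.0, -0.0, -0.0]
contact_force: [0.7, 1.1, 0.1]
gripper_width: 1.0
grasp_force: 0.0
```

Run:
```python
from h import *
import pickle
s=state();pose=(s["tool_pos"],s["tool_rot"]);print(s["time"],pose)
im=grab_frame("wrist")[:,:,::-1];cv2.imwrite("pics/w2.png",im);pickle.dump(pose,open("pose2.pkl","wb"))
e=project("wrist",[.67,-.014,.316],pose)[0];g=project("wrist",[.58,.252,.14],pose)[0];print(e,g)
o=np.zeros((600,800,3),'u1')
for k,(p,f) in enumerate(((e,4),(g,3))):
    x,y=int(p[0])-400//f//2,max(0,int(p[1])-600//f//2);x=max(0,min(x,640-400//f));y=min(y,400-600//f);print(x,y,f)
    c=cv2.resize(im[y:y+600//f,x:x+400//f],None,fx=f,fy=f,interpolation=2);o[:c.shape[0],400*k:400*k+c.shape[1]]=c
cv2.imwrite("pics/c2.png",o)
```

```text
3.925 (array([0.56725488, 0.11653703, 0.44528273]), array([ 2.87948096e-04,  9.99999912e-01, -2.31679913e-04, -1.97428187e-04]))
[447.67720781  83.48142717] [230.21271082 146.27940045]
397 8 4
164 46 3
```

View pics/c2.png

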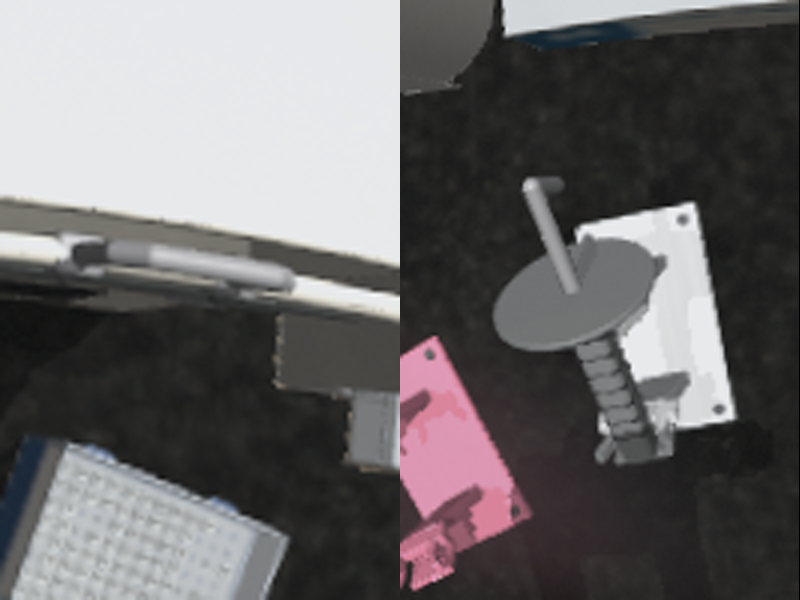

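The left crop shows the eye bar from about (108,248) to (288,277), so its middle in the full image is (446.8,74). The right crop puts the crook at full (207.7,107.7) and the neck base at (221.3,142.7). The white rest is confirmed and the pink one is the neighbour.

Run:
```python
from h import *
import pickle
from scipy.optimize import least_squares
p1=pickle.load(open("pose1.pkl","rb"));p2=pickle.load(open("pose2.pkl","rb"))
def pts(v):
    x,y,z,w=v;c,s=np.cos(np.pi/6),.5;d=np.array([np.cos(w)*c,np.sin(w)*c,s]);return np.array([[x,y,z]+d*.125,[x,y,z]+d*.064])
obs=[("top",None,[(229.7,185.3),(234.9,204.8)]),("wrist",p1,[(104,87),(121,121)]),("wrist",p2,[(207.7,107.7),(221.3,142.7)])]
def f(v): return np.concatenate([(project(c,pts(v),p)-np.array(o)).ravel() for c,p,o in obs]+[[(v[2]-.13)/.002]])
r=least_squares(f,[.567,.25,.13,.2]);print("rod",r.x,np.degrees(r.x[3]),np.round(r.fun,1))
# only accurate views
obs=[obs[0],obs[2]];r=least_squares(f,[.567,.25,.13,.2]);print("rod",r.x,np.degrees(r.x[3]),np.round(r.fun,1))
L=(397+108/4,8+248/4);Rr=(397+288/4,8+277/4)
a,b=[atz("wrist",q,.317,p2) for q in(L,Rr)];print("bar",a,b,(a+b)/2,np.linalg.norm(a-b),np.degrees(np.arctan2((a-b)[0],(a-b)[1])))
for q in((258,18),(312,17)):print(atz("wrist",q,.316,p1))
# cabinet roof front edge direction from w2 crop and roof corners from top
for uv in((450/5,35/5),(760/5,28/5),(455/5,218/5),(772/5,205/5)):pass
P=[atz("top",(280+(u-400)/5,110+v/5),.28)[:2] for u,v in((448,38),(762,27),(455,220),(773,207))];print(P)
for a,b in((0,1),(2,3)):d=P[a]-P[b];print(np.linalg.norm(d),np.degrees(np.arctan2(d[0],d[1])))
```

```text
rod [0.53441429 0.25133517 0.13031855 0.14550862] 8.337029766569167 [ 0.1  1.4  0.1  0.7 -0.2  0.1 -0.8 -2.1  0.5  1.1  0.  -0.2  0.2]
rod [0.53560178 0.25129369 0.130804   0.14847342] 8.506900472423833 [-0.1  1.   0.   0.3  0.2  0.3 -0.2 -0.9  0.4]
bar [0.68103797 0.01229107 0.317     ] [ 0.67909315 -0.03798004  0.317     ] [ 0.68006556 -0.01284449  0.317     ] 0.05030871886257354 2.215474686152001
[0.67449878 0.00086989 0.316     ]
[ 0.67363067 -0.04717279  0.316     ]
[array([0.80967404, 0.06786278]), array([ 0.80019862, -0.11524466]), array([0.69799807, 0.07196628]), array([ 0.6895681 , -0.11008703])]
0.18335244561074257 2.962294300755331
0.18224838250095493 2.6511829453821933
```

Request:
play_rows(
  linear=[
    [-0.01,0.04,-0.02],
    [-0.02,0.05,-0.05],
    [-0.018,0.0425,-0.06],
    [0,0,-0.05],
    [0,0,-0.04],
    [0,0,0],
    [0,0,0],
  ],
  turn=[4,4.4,0,0,0,0,0],
  hand=0.055,
)

```text
time: 4.85
tool_pos: [0.5265, 0.2341, 0.2457]
tool_rot: [-0.0, 0.997, 0.073, 0.001]
contact_force: [0.2, 0.3, 1.0]
gripper_width: 0.644
grasp_force: 0.0
```

Run:
```python
from h import *
s=state();pose=(s["tool_pos"],s["tool_rot"]);print(s["time"],pose,2*np.degrees(np.arctan2(pose[1][2],pose[1][1])))
im=grab_frame("wrist")[:,:,::-1]
cv2.imwrite("pics/w3.png",im)
w=np.radians(8.4);d=np.array([np.cos(w)*.866,np.sin(w)*.866,.5]);g=np.array([.535,.2513,.13])
print(project("wrist",[g+d*k for k in(.125,.064,0,-.06)],pose))
```

```text
4.85 (array([0.52650169, 0.23414125, 0.2457482 ]), array([-2.86578882e-04,  9.97365420e-01,  7.25254239e-02,  1.48348484e-03])) 8.318113922272461
[[294.24126389  45.17069764]
 [297.144949   116.67411763]
 [299.90238829 174.5729558 ]
 [302.0528497  215.2827144 ]]
```

View pics/w3.png

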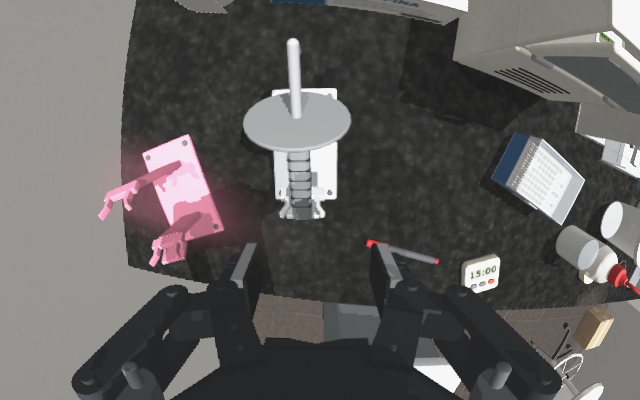

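The model fits the picture: the crook is at (293,43) against a predicted (294,45), and the neck base at (297,115) against (297,117). Next is the descent.

Request:
play_rows(
  linear=[
    [-0.006,0.015,0],
    [0,0,-0.03],
    [0,0,-0.03],
    [0,0,-0.03],
    [0,0,-0.03],
    [0,0,-0.02],
    [0,0,0],
    [0,0,0],
  ],
  turn=[0,0,0,0,0,0,0,0],
)

```text
time: 5.9
tool_pos: [0.5203, 0.2505, 0.1051]
tool_rot: [-0.0, 0.997, 0.073, 0.001]
contact_force: [0.6, 0.7, 0.2]
gripper_width: 0.647
grasp_force: 0.0
```

Request:
play_rows(
  linear=[
    [0,-0.0012,0],
    [0,0,0],
    [0,0,0],
    [0,0,0],
    [0,0,0],
    [0,0,0],
  ],
  turn=[0,0,0,0,0,0],
  hand=0.0,
)

```text
time: 6.65
tool_pos: [0.52, 0.2488, 0.1048]
tool_rot: [-0.0, 0.997, 0.073, 0.001]
contact_force: [-0.9, -1.2, 5.6]
gripper_width: 0.199
grasp_force: 58.7
```

Request:
play_rows(
  linear=[
    [0,0,0.01],
    [0,0,0.015],
    [0,0,0.025],
    [0,0,0.03],
    [0,0,0.04],
    [0,0,0.04],
    [0,0,0.04],
    [0,0,0],
  ],
  turn=[0,0,0,0,0,0,0,0],
)

```text
time: 7.65
tool_pos: [0.521, 0.2494, 0.3092]
tool_rot: [-0.001, 0.997, 0.073, 0.004]
contact_force: [-0.8, 0.6, -1.1]
gripper_width: 0.198
grasp_force: 58.7
```

Run:
```python
from h import *
s=state();pose=(s["tool_pos"],s["tool_rot"]);print(s["time"],pose)
im=grab_frame("wrist")[:,:,::-1]
w=np.radians(8.4);d=np.array([np.cos(w)*.866,np.sin(w)*.866,.5]);g=np.array([.535,.2513,.13])+pose[0]-[.52,.2488,.1048]
print(project("wrist",[g+d*.125,g+d*.064],pose))
cv2.imwrite("pics/w4.png",im);cv2.imwrite("pics/c4.png",cv2.resize(im[0:150,220:380],None,fx=4,fy=4,interpolation=2))
```

```text
7.65 (array([0.52103936, 0.24936909, 0.30916404]), array([-0.00112048,  0.99728815,  0.07345516,  0.00440793]))
[[316.96841024 -61.14169104]
 [316.66400736 119.12628917]]
```

View pics/c4.png

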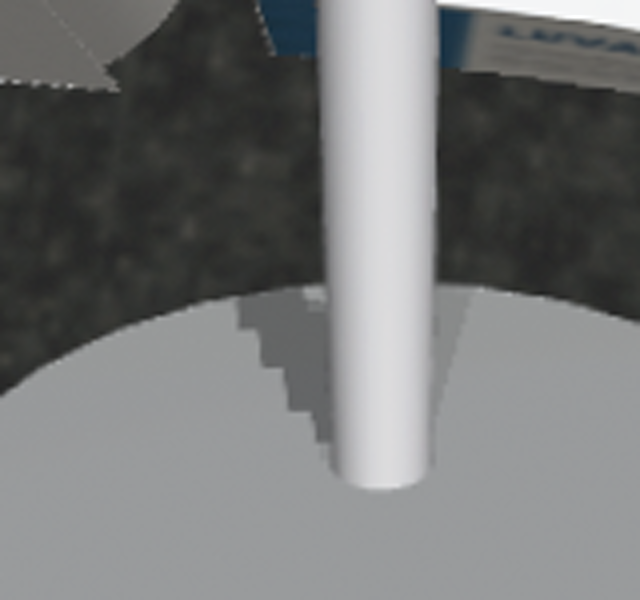

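The rod sits in the hand as modelled, with the neck base at (315,121) against a predicted (316.7,119). I'll carry it to above the eye.

Request:
play_rows(
  linear=[
    [0,-0.03,0],
    [0,-0.045,0],
    [0.01,-0.05,0],
    [0.01,-0.05,0],
    [0.015,-0.05,0],
    [0.015,-0.032,0],
    [0,0,0],
    [0,0,0],
  ],
  turn=[-1.5,-2,-2,-2,-2,-1.6,0,0],
)

```text
time: 8.7
tool_pos: [0.5685, -0.0078, 0.3019]
tool_rot: [-0.0, 1.0, -0.023, -0.001]
contact_force: [-0.3, 0.9, -0.7]
gripper_width: 0.195
grasp_force: 58.8
```

Run:
```python
from h import *
s=state();pose=(s["tool_pos"],s["tool_rot"]);print(s["time"],pose,2*np.degrees(np.arctan2(pose[1][2],pose[1][1])))
for c in("scene","top"):
    im=grab_frame(c)[:,:,::-1];cv2.imwrite(f"pics/{c}5.png",im)
o=np.zeros((480,800,3),'u1')
w=np.radians(-2.7);P=pose[0]+[.1235*np.cos(w),.1235*np.sin(w),.0877]
for k,c in enumerate(("scene","top")):
    im=cv2.imread(f"pics/{c}5.png");u=project(c,[P,P-[0,0,.034],[.68,-.013,.316]]);print(c,u)
    x,y=(u[2]-[25,30]).astype(int);print(x,y);o[:,400*k:400*k+400]=cv2.resize(im[y:y+60,x:x+50],None,fx=8,fy=8,interpolation=2)
cv2.imwrite("pics/c5.png",o)
```

```text
8.7 (array([ 0.56854276, -0.0078108 ,  0.30187604]), array([-3.92516560e-04,  9.99728017e-01, -2.32791963e-02, -1.34798462e-03])) -2.667843021462722
scene [[337.38725439 134.25710796]
 [336.89429441 142.62788743]
 [334.32357136 153.92743653]]
309 123
top [[320.76721476 139.84023751]
 [320.8402643  144.32636682]
 [321.07177901 153.32078677]]
296 123
```

View pics/c5.png

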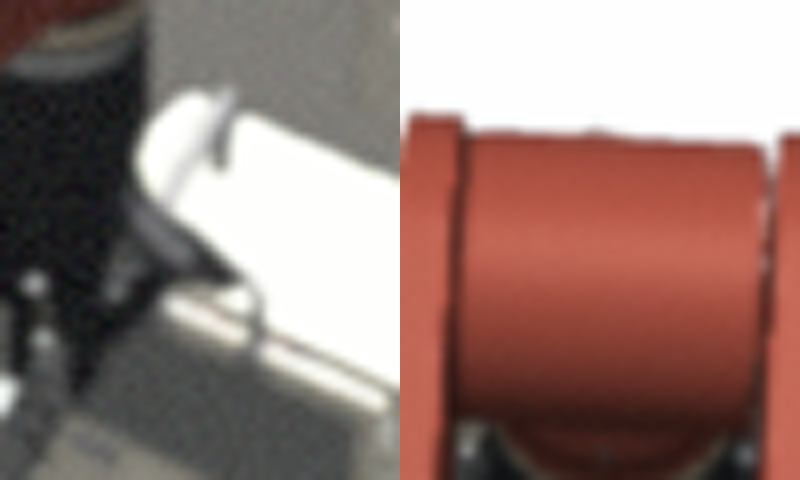

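The scene crop puts the crook at (337.8,134.5), within a pixel of the prediction, and the prong hangs straight down behind the eye. Lowering now.

Request:
play_rows(
  linear=[
    [0.002,0,-0.01],
    [0,0,-0.015],
    [0,0,-0.015],
    [0,0,-0.008],
    [0,0,-0.003],
    [0,0,0],
  ],
  turn=[0,0,0,0,0,0],
)

```text
time: 9.55
tool_pos: [0.5714, -0.0083, 0.2525]
tool_rot: [0.0, 1.0, -0.023, 0.0]
contact_force: [0.2, -0.1, -1.0]
gripper_width: 0.193
grasp_force: 58.8
```

Run:
```python
from h import *
s=state();pose=(s["tool_pos"],s["tool_rot"]);print(s["time"],pose,s["contact_force"])
im=grab_frame("scene")[:,:,::-1];a=cv2.imread("pics/scene0.png")
w=np.radians(-2.7);P=pose[0]+[.1235*np.cos(w),.1235*np.sin(w),.0877]
y=np.array([np.sin(-w),np.cos(w),0])*.024;E=np.array([.68,-.013,.316])
print(project("scene",[P,P-[0,0,.034],E+y,E,E-y]))
o=np.hstack([cv2.resize(q[125:185,310:360],None,fx=8,fy=8,interpolation=2) for q in(im,a)])
cv2.imwrite("pics/c6.png",o)
```

```text
9.55 (array([ 0.57136933, -0.0083134 ,  0.25246597]), array([ 1.14435897e-05,  9.99725615e-01, -2.34240662e-02,  8.71917319e-05])) [ 0.21720613 -0.1020024  -0.97015497]
[[337.25218935 145.90969489]
 [336.77449936 153.85891508]
 [328.25209952 151.11129203]
 [334.32357136 153.92743653]
 [340.473946   156.78017869]]
```

View pics/c6.png

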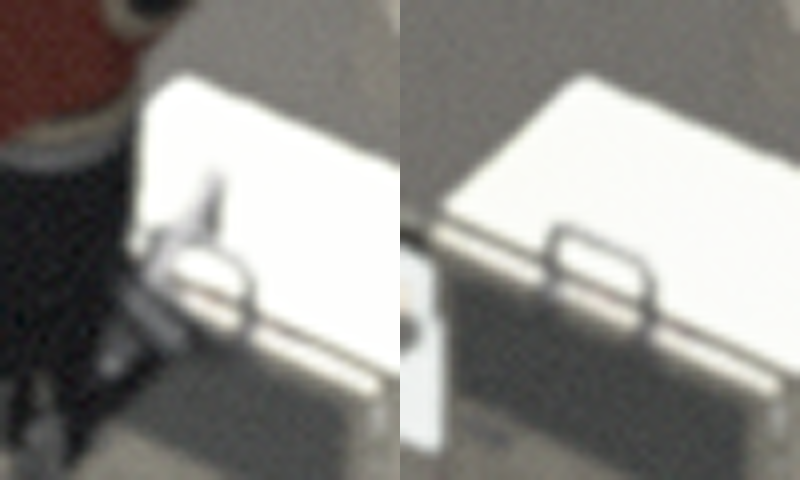

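The hook is behind the bar, with the crook at about (337,147) in the scene image and the bar in front of it. I'll ease back until contact.

Request:
play_rows(
  linear=[
    [-0.003,0,-0.002],
    [-0.003,0,-0.002],
    [-0.002,0,-0.002],
    [0,0,0],
    [0,0,0],
  ],
  turn=[0,0,0,0,0],
)

```text
time: 10.22
tool_pos: [0.5633, -0.0083, 0.2465]
tool_rot: [0.0, 1.0, -0.023, 0.0]
contact_force: [-0.4, 0.1, -0.4]
gripper_width: 0.198
grasp_force: 58.8
```

Request:
play_rows(
  linear=[
    [-0.003,0,-0.001],
    [-0.003,0,0],
    [-0.003,0,0],
    [-0.003,0,0],
    [0,0,0],
    [0,0,0],
  ],
  turn=[0,0,0,0,0,0],
)

```text
time: 10.98
tool_pos: [0.5511, -0.0082, 0.2452]
tool_rot: [-0.0, 1.0, -0.023, -0.0]
contact_force: [0.2, -0.2, -0.3]
gripper_width: 0.195
grasp_force: 58.8
```

Run:
```python
from h import *
s=state();print(s["contact_force"],s["ft_torque"])
im=cv2.cvtColor(grab_frame("scene"),cv2.COLOR_RGB2GRAY);cv2.imwrite("pics/scene7.png",im);a=cv2.cvtColor(cv2.imread("pics/scene0.png"),cv2.COLOR_BGR2GRAY)
# template match: right part of hatch top strip; roof corner right as reference
for n,(x,y,w,h) in {"hatch strip right":(340,162,20,16),"roof right back":(355,142,20,12),"eye right":(336,152,10,14)}.items():
    t=a[y:y+h,x:x+w];S=im[y-10:y+h+14,x-14:x+w+8];r=cv2.matchTemplate(S,t,cv2.TM_CCOEFF_NORMED);_,m,_,l=cv2.minMaxLoc(r);print(n,round(m,2),l[0]-14,l[1]-10)
for t in("hatch","hatch_eye"):
    d=trace("scene",t)
    for q in d[:1]:print(t,q["p"],q["location"])
```

```text
[ 0.1961465  -0.23776893 -0.27389272] [ 0.00824865 -0.13954969  0.05619249]
hatch strip right 0.87 -1 1
roof right back 1.0 -9 -4
eye right 0.89 -8 -5
hatch 0.81 [339.0, 180.9]
hatch_eye 0.93 [343.4, 179.1]
```

Request:
play_rows(
  linear=[
    [-0.006,0,-0.001],
    [-0.007,0.001,-0.002],
    [-0.007,0,-0.003],
    [-0.007,0.001,-0.003],
    [-0.0065,0,-0.004],
    [0,0,0],
  ],
  turn=[0,0,0,0,0,0],
)

```text
time: 11.88
tool_pos: [0.5166, -0.0061, 0.2316]
tool_rot: [-0.0, 1.0, -0.023, -0.001]
contact_force: [-1.5, -0.6, -0.1]
gripper_width: 0.198
grasp_force: 58.8
```

Run:
```python
from h import *
s=state();print(s["time"],s["tool_pos"],s["contact_force"],s["ft_torque"])
im=grab_frame("scene")[:,:,::-1];cv2.imwrite("pics/scene8.png",im);a=cv2.imread("pics/scene0.png")
for t in("hatch","hatch_eye","rod_tip"):
    for q in trace("scene",t)[:1]:print(t,q["p"],q["location"])
o=np.hstack([cv2.resize(q[125:200,310:360],None,fx=8,fy=8,interpolation=2) for q in(im,a)]);cv2.imwrite("pics/c8.png",o)
```

```text
11.875 [ 0.51664962 -0.00613587  0.23157996] [-1.45400975 -0.57371108 -0.09799838] [-0.00979931  0.03097125  0.08702972]
hatch 0.68 [337.5, 182.9]
hatch_eye 0.65 [335.2, 180.2]
```

View pics/c8.png

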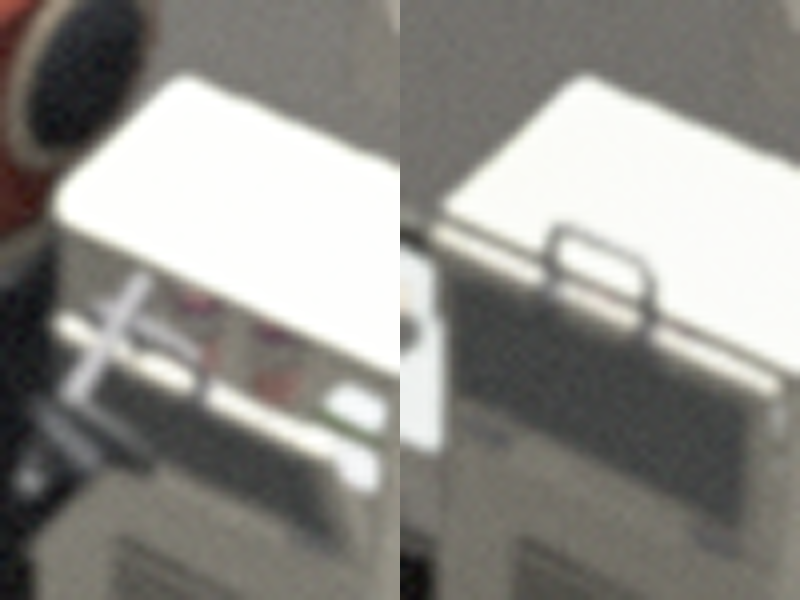

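The crop shows the hatch swung well open with the hook through the eye, sitting slightly left of the bar's middle. I'll follow the arc and shift about 4 mm toward -y.

Request:
play_rows(
  linear=[
    [-0.009,-0.002,-0.005],
    [-0.009,-0.002,-0.005],
    [-0.009,-0.001,-0.006],
    [-0.0085,0,-0.0065],
    [-0.0075,0,-0.0075],
    [-0.0075,0.001,-0.008],
    [-0.006,0,-0.0085],
    [0,0,0],
  ],
  turn=[0,0,0,0,0,0,0,0],
)

```text
time: 13.08
tool_pos: [0.46, -0.0102, 0.1846]
tool_rot: [-0.0, 1.0, -0.024, -0.001]
contact_force: [-0.4, 0.1, -0.5]
gripper_width: 0.195
grasp_force: 58.7
```

Request:
play_rows(
  linear=[
    [-0.006,0,-0.0085],
    [-0.005,0,-0.008],
    [-0.0025,0,-0.007],
    [0,0,0],
    [0,0,0],
  ],
  turn=[0,0,0,0,0],
)

```text
time: 13.7
tool_pos: [0.4475, -0.0103, 0.1623]
tool_rot: [0.0, 1.0, -0.023, -0.0]
contact_force: [-0.8, -0.0, -0.0]
gripper_width: 0.197
grasp_force: 58.7
```

```bash
cat > hatch.py <<'E'
from h import *
# compare the hatch's observed region in top view with the modelled hatch outline
from scipy.optimize import minimize_scalar
s=state();print(s["time"],s["tool_pos"],s["contact_force"],s["ft_torque"])
w=np.radians(-2.7);e=np.array([np.cos(w),np.sin(w),0]);y=np.array([-np.sin(w),np.cos(w),0]);H=np.array([.69,-.016,.17])
for c in("scene","top"):
    grab_frame(c);d=trace(c,"hatch")
    if not d: print(c,"none");continue
    m=d[0]["region"];print(c,d[0]["p"],d[0]["location"],m.sum())
    for th in(.4,.6,.8,.9,1.0,1.1):
        u=-e*np.sin(th)+np.array([0,0,np.cos(th)])
        q=project(c,[H-.086*y,H+.086*y,H+.086*y+.11*u,H-.086*y+.11*u]);z=np.zeros((400,640),np.uint8);cv2.fillConvexPoly(z,np.round(q).astype(int),1)
        print(th,round((m&(z>0)).sum()/(m|(z>0)).sum(),3),end=" ")
    print()
E
python3 hatch.py
```

```text
13.7 [ 0.44753418 -0.0102658   0.16225364] [-0.81494137 -0.00987503 -0.01530829] [0.01509611 0.04899751 0.04236666]
scene 0.91 [327.0, 191.6] 692
0.4 0.019 0.6 0.026 0.8 0.202 0.9 0.413 1.0 0.61 1.1 0.803 
top 0.88 [321.3, 179.2] 1551
0.4 0.144 0.6 0.425 0.8 0.671 0.9 0.783 1.0 0.892 1.1 0.905
```

The hatch is at about 1.05 rad. I'll press on gently to the stop.

Request:
play_rows(
  linear=[
    [-0.001,0,-0.003],
    [-0.001,0,-0.003],
    [0,0,-0.002],
    [0,0,0],
  ],
  turn=[0,0,0,0],
)

```text
time: 14.4
tool_pos: [0.4471, -0.0104, 0.1554]
tool_rot: [0.0, 1.0, -0.023, 0.002]
contact_force: [4.9, -0.6, 2.3]
gripper_width: 0.195
grasp_force: 58.5
```

Request:
play_rows(
  linear=[
    [0,0,-0.003],
    [0,0,-0.003],
    [0,0,0],
    [0,0,0],
  ],
  turn=[0,0,0,0],
)

```text
time: 14.9
tool_pos: [0.449, -0.0107, 0.1511]
tool_rot: [0.0, 1.0, -0.023, 0.004]
contact_force: [7.7, -0.0, 4.8]
gripper_width: 0.197
grasp_force: 58.5
```

```bash
python3 hatch.py
```

```text
14.9 [ 0.44903993 -0.01066006  0.15106694] [ 7.67241178 -0.02560456  4.77827054] [-0.04269645 -1.58425351  0.01448088]
scene 0.74 [361.2, 278.7] 704
0.4 0.0 0.6 0.0 0.8 0.0 0.9 0.0 1.0 0.0 1.1 0.0 
top 0.61 [322.5, 178.1] 1586
0.4 0.14 0.6 0.414 0.8 0.655 0.9 0.763 1.0 0.868 1.1 0.908
```

The force shows the hatch on its stop. Now I back the prong off the bar and lift out.

Request:
play_rows(
  linear=[
    [0.002,0,0.007],
    [0.004,0,0.003],
    [0.004,0,0.002],
    [0,0,0.01],
    [0,0,0.012],
    [0,0,0.015],
    [0,0,0.02],
    [0,0,0],
  ],
  turn=[0,0,0,0,0,0,0,0],
)

```text
time: 16.1
tool_pos: [0.4573, -0.0105, 0.2206]
tool_rot: [0.0, 1.0, -0.023, 0.003]
contact_force: [0.1, 0.1, -0.7]
gripper_width: 0.197
grasp_force: 59.5
```

```bash
python3 hatch.py
python3 - <<'E'
from h import *
s=state();pose=(s["tool_pos"],s["tool_rot"]);im=grab_frame("wrist")[:,:,::-1];cv2.imwrite("pics/w9.png",im)
a=cv2.imread("pics/w4.png")
# neck/disc position in the tool-fixed view, before and after: compare
g=lambda q:cv2.cvtColor(q,cv2.COLOR_BGR2GRAY)
t=g(a)[95:150,290:345];r=cv2.matchTemplate(g(im)[75:175,270:365],t,cv2.TM_CCOEFF_NORMED);_,m,_,l=cv2.minMaxLoc(r);print(m,l[0]-20,l[1]-20)
o=np.hstack([cv2.resize(q[60:180,220:410],None,fx=2,fy=3) for q in(a,im)]);cv2.imwrite("pics/c9.png",o)
E
```

```text
16.1 [ 0.45726594 -0.01053078  0.22055012] [ 0.13495816  0.06774405 -0.71077565] [-0.0013175   0.06349193  0.03119388]
scene 0.69 [292.6, 213.2] 148
0.4 0.01 0.6 0.019 0.8 0.049 0.9 0.069 1.0 0.065 1.1 0.056 
top 0.6 [319.4, 181.4] 1535
0.4 0.142 0.6 0.43 0.8 0.686 0.9 0.802 1.0 0.904 1.1 0.923 
0.9863385558128357 0 0
```

Request:
play_rows(
  linear=[
    [0,0.01,0.04],
    [0,0.04,0.04],
    [0.01,0.045,0],
    [0.01,0.045,0],
    [0.015,0.045,0],
    [0.015,0.045,0],
    [0.0125,0.03,0],
    [0,0,0],
  ],
  turn=[0,1,2,2,2,2,2,0],
)

```text
time: 17.35
tool_pos: [0.518, 0.2512, 0.2957]
tool_rot: [0.0, 0.997, 0.074, -0.001]
contact_force: [-0.7, -0.6, -0.6]
gripper_width: 0.193
grasp_force: 59.5
```

Request:
play_rows(
  linear=[
    [0,0,0],
    [0,0,0],
  ],
  turn=[0,0],
)

```text
time: 17.6
tool_pos: [0.5181, 0.2488, 0.2973]
tool_rot: [0.0, 0.997, 0.072, -0.0]
contact_force: [-0.3, -0.9, -1.1]
gripper_width: 0.195
grasp_force: 59.5
```

```bash
python3 hatch.py
python3 - <<'E'
from h import *
s=state();p,q=s["tool_pos"],s["tool_rot"];print(np.array([.52,.2488,.1048])-p,8.32-2*np.degrees(np.arctan2(q[2],q[1])),q)
E
```

```text
17.6 [0.51810153 0.24882133 0.29733843] [-0.32396741 -0.90419653 -1.14596637] [ 0.03138407  0.02180573 -0.03971971]
scene 0.96 [324.9, 190.6] 660
0.4 0.003 0.6 0.003 0.8 0.174 0.9 0.391 1.0 0.603 1.1 0.838 
top 0.6 [321.1, 180.9] 1674
0.4 0.144 0.6 0.413 0.8 0.641 0.9 0.745 1.0 0.845 1.1 0.913 
[ 0.00171881 -0.00031708 -0.19285871] 0.05222329388374369 [-1.56646124e-05  9.97398293e-01  7.20873795e-02  2.33051215e-04]
```

Request:
play_rows(
  linear=[
    [0.003,0,-0.03],
    [0,0,-0.04],
    [0,0,-0.04],
    [0,0,-0.03],
    [0,0,-0.015],
    [0,0,-0.01],
    [0,0,0],
    [0,0,0],
  ],
  turn=[0,0,0,0,0,0,0,0],
)

```text
time: 18.8
tool_pos: [0.5222, 0.25, 0.1339]
tool_rot: [-0.0, 0.997, 0.073, 0.001]
contact_force: [0.3, -0.4, -0.4]
gripper_width: 0.191
grasp_force: 59.5
```

Request:
play_rows(
  linear=[
    [0,0,-0.008],
    [0,0,-0.007],
    [0,0,-0.006],
    [0,0,-0.004],
    [0,0,0],
    [0,0,0],
  ],
  turn=[0,0,0,0,0,0],
)

```text
time: 19.55
tool_pos: [0.5215, 0.2498, 0.1076]
tool_rot: [-0.0, 0.997, 0.073, 0.0]
contact_force: [-0.3, -0.0, -1.4]
gripper_width: 0.195
grasp_force: 59.5
```

Request:
play_rows(
  linear=[
    [0,-0.0007,-0.0015],
    [0,0,-0.001],
    [0,0,0],
    [0,0,0],
  ],
  turn=[0,0,0,0],
)

```text
time: 20.05
tool_pos: [0.5216, 0.2491, 0.1058]
tool_rot: [0.0, 0.997, 0.073, 0.0]
contact_force: [-2.4, -1.1, 5.7]
gripper_width: 0.198
grasp_force: 60.3
```

Seated, with 5.7 N of upward contact. Releasing and retreating straight up.

Request:
play_rows(
  linear=[
    [0,0,0],
    [0,0,0],
    [0,0,0],
    [0,0,0],
    [0,0,0],
    [0,0,0],
  ],
  turn=[0,0,0,0,0,0],
  hand=0.055,
)

```text
time: 20.8
tool_pos: [0.5213, 0.2491, 0.1049]
tool_rot: [-0.0, 0.997, 0.073, 0.0]
contact_force: [-0.4, 0.4, 0.5]
gripper_width: 0.64
grasp_force: 0.0
```

Request:
play_rows(
  linear=[
    [0,0,0.02],
    [0,0,0.04],
    [0,0,0.04],
    [0,0,0.04],
    [0,0,0],
    [0,0,0],
  ],
  turn=[0,0,0,0,0,0],
)

```text
time: 21.55
tool_pos: [0.5213, 0.249, 0.2454]
tool_rot: [-0.0, 0.997, 0.073, 0.0]
contact_force: [-0.1, -0.1, -0.6]
gripper_width: 0.642
grasp_force: 0.0
```

```bash
python3 - <<'E'
from h import *
s=state();pose=(s["tool_pos"],s["tool_rot"]);print(s["time"],pose,s["contact_force"])
im=grab_frame("wrist")[:,:,::-1];cv2.imwrite("pics/w10.png",im);a=cv2.imread("pics/w3.png")
w=np.radians(8.4);d=np.array([np.cos(w)*.866,np.sin(w)*.866,.5]);g=np.array([.535,.2513,.13])
P=[g+d*k for k in(.125,.064,0,-.06)];print(project("wrist",P,pose))
t=trace("wrist","rod_grip")[0];print(t["p"],t["location"])
m=t["region"];ys=np.where(m.any(1))[0];print("rod top px",ys[0],np.where(m[ys[0]+2])[0].mean(),"rows",ys[0],ys[-1],np.where(m[ys[-1]-2])[0].mean())
# same silhouette measurement: top camera, now vs the first picture
n=grab_frame("top")[:,:,::-1];o=cv2.imread("pics/top0.png");G=lambda q:cv2.cvtColor(q,6).astype(np.float32)
x=G(n)[180:250,218:262];y=G(o)[180:250,218:262];print("shift,corr",cv2.phaseCorrelate(y,x),np.corrcoef(x.ravel(),y.ravel())[0,1])
E
python3 hatch.py
```

```text
21.55 (array([0.52128763, 0.24903623, 0.24542808]), array([-9.90229483e-05,  9.97364845e-01,  7.25479795e-02,  3.82870789e-04])) [-0.07715701 -0.12917497 -0.60887491]
[[316.4162373   40.58411391]
 [316.4000986  112.69114723]
 [316.38088478 171.26332262]
 [316.36417591 212.49531129]]
0.86 [315.1, 121.3]
rod top px 34 315.0 rows 34 217 316.0
shift,corr ((0.7208817042076454, -0.25940910129124006), 0.3294884725853249) 0.7049080208045315
21.7 [0.5204993  0.24876921 0.24325888] [ 0.01210511 -0.10524229 -0.17437951] [-0.02935279 -0.00229391  0.0220608 ]
scene 0.61 [386.7, 321.1] 307
0.4 0.0 0.6 0.0 0.8 0.0 0.9 0.0 1.0 0.0 1.1 0.0 
top 0.82 [321.9, 181.0] 1682
0.4 0.138 0.6 0.406 0.8 0.644 0.9 0.751 1.0 0.854 1.1 0.911
```

```bash
python3 -c "
from plant import *
print(job_done())"
```

```text
the job is handed in; nothing more can be done
None
```

The hatch is open at its stop and the rod is back in its rest and let go. I handed the job in at about 22 s; the handover gave no verdict, so those end states rest on my last camera checks (hatch about 1.1 rad, crook within about 1 px of where it was found).

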